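Hold the square home in the corner jig

TASK

Clear the brass offcut off the corner jig into the scrap tray, then take the square by its wooden handle, lay it flat on the jig plate and press it into the corner of the two stop bars until both its outer faces are flush against them. Finish while still holding the square there by the handle with a steady push of several newtons against both bars at once; do not let go. Leave the jar, the file and the bench block alone.

Things in the scene. Friction and masses are not known exactly. Their poses are not given: they have to be found in the camera images.
- jig: Corner jig, fixed to the wooden bench: bright steel plate 240 (x) x 260 (y) x 4 mm thick with two dark stop bars on it; all of it smooth oiled steel (friction about 0.2). Origin at the centre of the plate's underside, on the bench top. Its +x side carries the long bar, its +y side the short bar; the jig as a whole may lie shifted and turned.
- long_bar: Dark steel stop bar fixed along the +x edge of the jig plate: 218 mm long along jig y (from y=-95 to +123 mm), 18 mm wide, 12 mm high, its top 16 mm above the bench. Its inner face is the plane jig x = +95 mm. The frame is the jig's frame (same origin and axes).
- short_bar: Dark steel stop bar fixed along the +y edge of the jig plate: 165 mm long along jig x (from x=-70 to +95 mm), 18 mm wide, 12 mm high, its top 16 mm above the bench. Its inner face is the plane jig y = +105 mm. The frame is the jig's frame.
- jig_corner (a point): The inside corner where the inner faces of the two bars meet, on top of the plate: (95, 105, 4) mm in the jig's frame; axes as the jig's.
- square: Loose flat L-shaped steel square, 6 mm thick, 0.5 kg, with an upright wooden handle. Origin on its underside below the handle, near its centre of mass. Long limb 160 x 30 mm along y: outer face x=+42 mm, y -104 to +56. Short limb 120 x 30 mm along x: outer face y=+56 mm, x -78 to +42. A web fills the L to x=-33, y=-29 mm. Home in the jig, its axes point as the jig's: long limb on long bar.
- square_corner (a point): Outer corner of the square, where the two outer faces meet, at its underside: (42, 56, 0) mm in the square's frame. Home, it coincides with point jig_corner.
- square_grip (a point): Point in the middle of the square's wooden handle, 38 mm above the underside; axes as the square's. The handle is a block 24 (x) x 44 (y) mm, from 6 to 56 mm above the underside, gripped across its 24 mm. Fingertips reaching up to 20 mm below this point stay above the stop bars.
- offcut: Loose offcut of square brass bar, 70 (x) x 22 (y) x 22 (z) mm, about 0.28 kg, lying on the jig plate in the way of the square at any yaw. Origin at the centre of its underside, long axis x.
- tray: Open grey scrap tray fixed on the bench, 140 (x) x 160 (y) x 35 mm high, walls and floor 4 to 5 mm thick. Origin at the centre of its underside. It stands on one side of the jig, the square lies on the other; which is which changes.
- jar: Bystander: closed glass jar with a red lid, 74 mm across, 105 mm high, beyond the jig. Origin at the centre of its underside.
- file: Bystander: hand file with wooden handle, about 220 mm long, lying beyond the jig. Origin under its middle, x towards the tip.
- bench_block: Bystander: dark steel bench block 70 x 70 x 30 mm, beyond the jig. Origin at the centre of its underside.

How it is judged:
By the outcome, as a careful person would: the job done as asked, in the order asked, and still so for the second after the job is handed in, while the arm keeps its last pose, push and grip.
It also fails if it takes over 67 s, if anything falls off the work surface, if the arm or the gripper's body presses on something with over 40 N, if the wrist force passes 120 N, or if a joint passes its speed limit or range.

ROBOT

A 6-joint arm with a two-finger parallel gripper is mounted at the origin on the work surface. World frame = base frame: x ahead of the robot, y to its left, z up, the work surface at z = 0. Lengths are in m, angles in rad, forces in N, time in s.
With the tool pointing down it reaches from about 0.425 to 0.95 m from the base axis. Payload 3.5 kg.
Tool frame: the origin (TCP) lies on the centre line of the jaws, within the pads' length; the fingertips stand 14 mm ahead of it and the grasp point (between the pads) lies 5 mm behind it (tips_ahead is the distance from the TCP to the fingertips, in m); y points along the fingers, z is the direction in which the jaws open and shut, and the axes are right-handed (so a half turn about y gives the same grasp; the last joint's range is limited). The gripper opens to 85 mm and grips with 20 to 120 N. Pads are 22 mm wide; open, the fingers measure 114 mm over their backs; the gripper's body (76 mm by 85 mm) begins 54 mm behind the grasp point. The pads swing forward as they close: fully open they stand 13 mm farther back than shut.
Start: joints at [-1.262, 0.286, 1.577, -0, 1.279, -0.15], TCP at [0.299, -0.605, 0.245] pointing down, gripper open.
Joint ranges: [-2.77, 2.77], [-0.9, 2.22], [0.21, 2.48], [-1.53, 4.67], [0.24, 2.81], [-2.84, 2.84]. Speed limits (rad/s): [2.79, 2.79, 3.14, 3.14, 3.14, 3.14].

INTERFACE

Orientations are given as a unit quaternion [x, y, z, w].
In Python, from plant import get_state, read_camera, sign_off, tips_ahead gives the robot as it stands.
- The arm moves only by the tool send_rows, never from a script. Its argument "plan" is a list of rows, each a list of 2 entries, a list of its own where there are three numbers: the shift along the tool's x, y, z in units of 12 cm (1.0 is 12 cm), then the turn, a rotation vector about the tool's x, y, z in units of 360 degrees (1.0 is 360 degrees). In form: [[[tx, ty, tz], [rx, ry, rz]], ...]. A call has 1 to 12 rows; each row shifts and turns the commanded pose from where the row before left it, along the tool's axes as they then stand; what a row does not reach is not made up. A row lasts 1/10 s, in which the tool goes at most 50 mm and 8.59 degrees, less where a joint would pass 70% of its speed; a pose out of reach is approached as far as the arm can. A call with a number of a shift or a turn outside -1 to 1 is refused whole. A call with a gripper value outside its range is refused whole. "gripper" is the closure, from 0 (fully open) to 1 (shut), set as the call begins (left out, the last holds). The fingers move at their own pace and stop on an object; "grip_force" is the grip in N (left out, the last holds). Time passes only in rows, so rows that do not move let the fingers close. It gives the time, the measured TCP pose, the force and the opening at its end, in the units of the state.
- get_state(): the state, without advancing time (a new reading comes with each control period).
- read_camera(name): name is "side" or "top"; returns a dict with "img" (480x640x3 uint8, blue, green, red), "fx", "fy", "cx", "cy" (pixels), "D" ([k1, k2, p1, p2, k3] as OpenCV has them; the pictures are not rectified), "world_from_camera" (4x4, takes a point from camera to world coordinates). Camera axes: x right, y down, z forward; pixel columns grow to the right and rows downward; lengths in m; the calibration is good to about 2 mm. A picture is of the moment at which its call begins. There is no depth.
- sign_off(): hands the job in, once; it reports no verdict.
The state is a dict: "time": time; "qpos": joint angles; "dq": joint speeds; "joint_efforts": joint torques, N m; "eef_pos": TCP position; "tcp_rot": TCP orientation; "contact_force": force on the tool from outside, world axes, zero at the start; "wrist_torque": the same for the moment, N m; "opening": opening from 0.0 (shut) to 1.0 (fully open).
Only numpy, scipy, OpenCV 4.12 (cv2) and the standard library are available. Lean on these libraries where they do the work, as an engineer would, in place of code of your own. Each camera call takes 0.05 s, during which the arm holds its last target. There are 200 camera calls.

## Working session

There is one attempt and no reset: what is moved stays moved. The work goes in short steps, Python scripts to look and compute and a tool call to move; the robot and the scene stay as the last step left them, time stands still between calls to the robot, and variables do not carry over. Pictures are saved under pics/ and viewed, about 8 in all and at most 12, crops included, and the job is handed in when it is done.

Besides the shell and the picture viewer there is one more tool, called after ">>>" as a command line: name --argument value ..., lists and objects as JSON in quotes. send_rows: Moves the arm, as the interface text tells. Its arguments: {"type":"object","properties":{"plan":{"type":"array"},"gripper":{"type":"number"},"grip_force":{"type":"number"}},"required":["plan"]}

```bash
mkdir -p pics; ls
python3 - <<'E'
from plant import *
import cv2
print(get_state(), tips_ahead if not callable(tips_ahead) else tips_ahead())
for n in("top","side"):
    r=read_camera(n); cv2.imwrite(f"pics/{n}0.png",r["img"]); print({k:v for k,v in r.items() if k!="img"})
E
```

```text
pics
{'time': 0.0, 'qpos': array([-1.26199430e+00,  2.87160734e-01,  1.57820390e+00, -5.91348139e-06,
        1.27857000e+00, -1.49992950e-01]), 'dq': array([-2.83223496e-03,  2.12319668e-04,  8.47981105e-05,  3.88589527e-04,
       -6.20795443e-04, -5.80495722e-04]), 'joint_efforts': array([-7.42110242e-04, -4.05988491e+01, -2.92625141e+01, -1.46410771e-04,
        5.90579904e-03,  1.53183680e-05]), 'eef_pos': array([ 0.29877222, -0.60457559,  0.24393585]), 'tcp_rot': array([-0.16085776,  0.68940775, -0.68775726,  0.16072241]), 'contact_force': array([-0.30094426,  0.73987828, -0.45727119]), 'wrist_torque': array([-0.00599108,  0.02478151, -0.04653571]), 'opening': 0.9975790146504467} 0.014
{'fx': 483.83091067005114, 'fy': 483.83091067005114, 'cx': 324.6344244480572, 'cy': 231.32105811027904, 'D': array([-0.12638378,  0.        ,  0.        ,  0.        ,  0.        ]), 'world_from_camera': array([[ 0.00634121, -0.99728206,  0.0734049 ,  0.51564826],
       [-0.99971143, -0.00462156,  0.02357315,  0.0149055 ],
       [-0.02316984, -0.0735332 , -0.99702358,  1.34151424],
       [ 0.        ,  0.        ,  0.        ,  1.        ]])}
{'fx': 459.06220529688625, 'fy': 459.06220529688625, 'cx': 314.4181870816277, 'cy': 237.7863128636551, 'D': array([-0.0433376,  0.       ,  0.       ,  0.       ,  0.       ]), 'world_from_camera': array([[-0.80565055, -0.46164559,  0.37122842,  0.26851968],
       [-0.59236902,  0.63322224, -0.49812502,  0.48262016],
       [-0.00511287, -0.62121891, -0.78362039,  0.78989691],
       [ 0.        ,  0.        ,  0.        ,  1.        ]])}
```

View pics/top0.png

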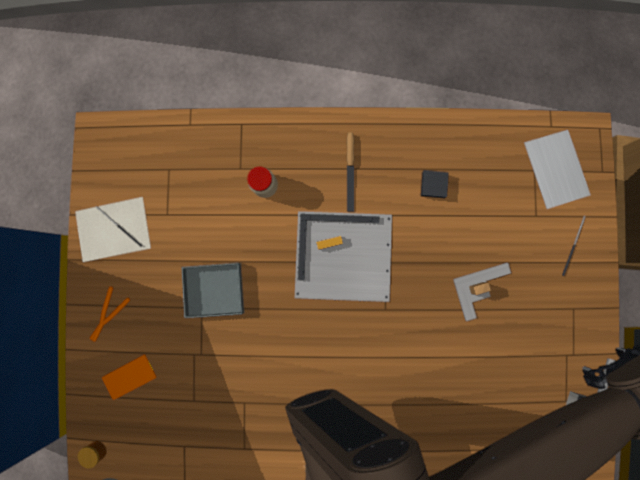

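View pics/side0.png

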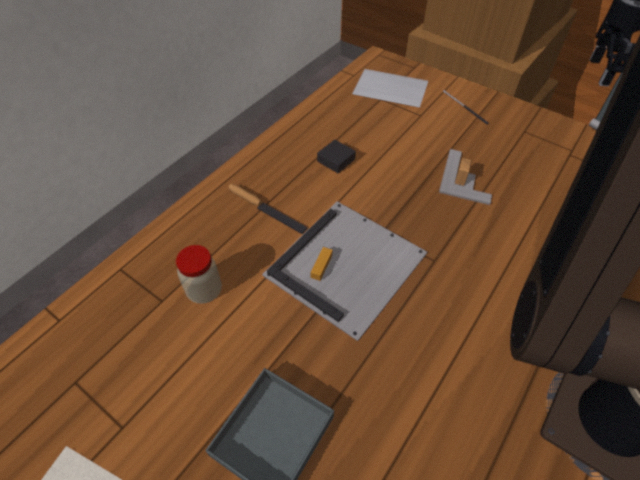

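```bash
cat > h.py <<'E'
import numpy as np, cv2
from plant import *
def ray(r,p,z):
    K=np.array([[r["fx"],0,r["cx"]],[0,r["fy"],r["cy"]],[0,0,1]])
    u=cv2.undistortPoints(np.float64(p).reshape(-1,1,2),K,r["D"]).reshape(-1,2)
    T=r["world_from_camera"]; d=np.c_[u,np.ones(len(u))]@T[:3,:3].T; o=T[:3,3]
    return (o+d*((z-o[2])/d[:,2:]))[:,:2]
def pix(r,P):
    K=np.array([[r["fx"],0,r["cx"]],[0,r["fy"],r["cy"]],[0,0,1]])
    Ti=np.linalg.inv(r["world_from_camera"])
    return cv2.projectPoints(np.float64(P).reshape(-1,1,3),cv2.Rodrigues(Ti[:3,:3])[0],Ti[:3,3],K,r["D"])[0].reshape(-1,2)
def big(m,box):
    k=np.zeros_like(m); x0,y0,x1,y1=box; k[y0:y1,x0:x1]=m[y0:y1,x0:x1]
    c=cv2.findContours(k,cv2.RETR_EXTERNAL,cv2.CHAIN_APPROX_NONE)[0]
    return max(c,key=cv2.contourArea).reshape(-1,2)
def rect(P):  # world pts -> centre mm, size, angle of box
    c,s,a=cv2.minAreaRect(np.float32(P*1000)); return np.round(c,1),np.round(s,1),round(a,1)
E
cat > m.py <<'E'
from h import *
r=read_camera("top"); h=cv2.cvtColor(r["img"],cv2.COLOR_BGR2HSV); im=r["img"]
H,S,V=cv2.split(h)
grey=((S<60)).astype(np.uint8)*255
def show(n,m,box,z):
    c=big(m,box); W=ray(r,c,z); print(n,rect(W),"approx",np.round(ray(r,cv2.approxPolyDP(c.reshape(-1,1,2),3,True),z)*1000).tolist(), cv2.boundingRect(c))
show("jig",grey,(285,205,402,310),.004)
show("square",(grey),(445,255,520,330),.006)
show("tray",grey,(170,255,255,330),.035)
orange=((H>8)&(H<30)&(S>130)&(V>150)).astype(np.uint8)*255
show("offcut",orange,(305,225,360,260),.022)
show("handle",orange,(468,278,495,300),.056)
t=cv2.resize(im[200:330,160:400],None,fx=3,fy=3,interpolation=cv2.INTER_CUBIC)
q=cv2.resize(im[250:330,440:525],None,fx=4.875,fy=4.875,interpolation=cv2.INTER_CUBIC)
cv2.imwrite("pics/c1.png",t);cv2.imwrite("pics/c2.png",q)
cv2.imwrite("pics/c3.png",np.vstack([t[:, :],cv2.copyMakeBorder(q[:200],0,0,0,t.shape[1]-q.shape[1],cv2.BORDER_CONSTANT)]))
E
python3 m.py
```

```text
jig (array([546.1,  -4.8]), array([260.8, 240.4]), 88.3) approx [[668.0, 121.0], [432.0, 127.0], [426.0, -132.0], [660.0, -138.0]] (295, 212, 97, 90)
square (array([ 450.2, -403.2]), array([120.6, 163.7]), 17.2) approx [[528.0, -465.0], [484.0, -312.0], [371.0, -345.0], [379.0, -370.0], [417.0, -359.0], [437.0, -410.0], [448.0, -407.0], [442.0, -359.0], [464.0, -353.0], [500.0, -467.0]] (454, 263, 57, 58)
tray (array([450. , 352.1]), array([139.7, 165. ]), 4.7) approx [[522.0, 278.0], [512.0, 437.0], [378.0, 429.0], [389.0, 268.0]] (182, 263, 62, 55)
offcut (array([582.5,  33. ]), array([19.9, 67.6]), 14.3) approx [[595.0, 1.0], [583.0, 67.0], [567.0, 64.0], [581.0, 1.0]] (317, 237, 25, 12)
handle (array([ 460.2, -373.5]), array([17.3, 39.6]), 16.1) approx [[461.0, -394.0], [453.0, -375.0], [469.0, -372.0], [458.0, -375.0], [450.0, -356.0]] (475, 285, 15, 9)
```

View pics/c1.png

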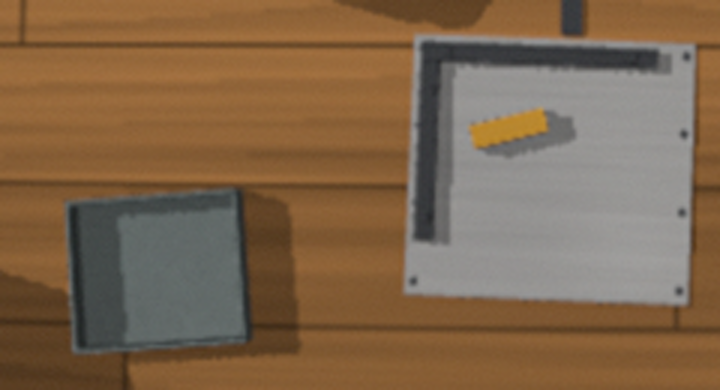

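View pics/c2.png

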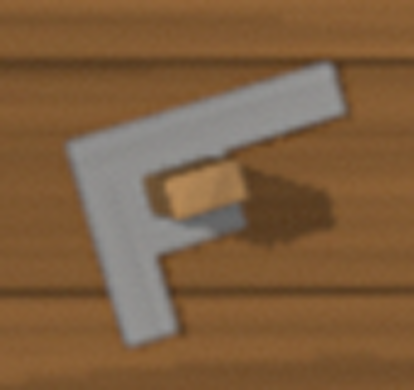

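```bash
cat >> h.py <<'E'
from scipy.spatial.transform import Rotation as R
def goto(p,yaw,s=None):
    """plan to TCP p (mm), tool pointing down, tool z at world yaw (deg, mod 180): turn first, then shift in the turned axes (units)"""
    s=s or get_state(); A=R.from_quat(s["tcp_rot"]); M=A.as_matrix()
    z=M[:,2]; cur=np.degrees(np.arctan2(z[1],z[0])); d=(yaw-cur+90)%180-90
    zz=np.radians(cur+d); Z=np.array([np.cos(zz),np.sin(zz),0]); Y=np.array([0,0,-1.]); G=np.c_[np.cross(Y,Z),Y,Z]
    print("t",s["time"],"cur yaw %.2f d %.2f"%(cur,d),"turn",np.round((A.inv()*R.from_matrix(G)).as_rotvec()/2/np.pi,4),
     "shift after turn",np.round(G.T@(np.array(p)/1000-s["eef_pos"])/.12,3),"pos",np.round(s["eef_pos"]*1000,1),"F",np.round(s["contact_force"],1),"q6",round(s["qpos"][5],2))
    return G
E
python3 -c "
from h import *
print(goto([582.5,33,120],14))"
```

```text
t 0.15 cur yaw -63.71 d 77.71 turn [ 2.000e-04 -2.159e-01 -2.000e-04] shift after turn [-4.585  1.035  3.579] pos [ 298.8 -604.7  244.3] F [-0.1  0.8 -0.3] q6 -0.15
[[ 0.2419219   0.          0.97029573]
 [-0.97029573  0.          0.2419219 ]
 [ 0.         -1.          0.        ]]
```

>>> send_rows --plan '[[[0,0,0],[0,-0.0216,0]],[[0,0,0],[0,-0.0216,0]],[[0,0,0],[0,-0.0216,0]],[[0,0,0],[0,-0.0216,0]],[[0,0,0],[0,-0.0216,0]],[[0,0,0],[0,-0.0216,0]],[[0,0,0],[0,-0.0216,0]],[[0,0,0],[0,-0.0216,0]],[[0,0,0],[0,-0.0216,0]],[[0,0,0],[0,-0.0215,0]]]' --gripper 0.4 --grip_force 60

```text
time: 1.15
eef_pos: [0.2989, -0.6049, 0.2447]
tcp_rot: [-0.558, 0.434, -0.433, 0.559]
contact_force: [-0.4, 0.3, 0.8]
opening: 0.6
```

>>> send_rows --plan '[[[-0.255,0.05,0.199],[0,0,0]],[[-0.255,0.05,0.199],[0,0,0]],[[-0.255,0.05,0.199],[0,0,0]],[[-0.255,0.05,0.199],[0,0,0]],[[-0.255,0.05,0.199],[0,0,0]],[[-0.255,0.05,0.199],[0,0,0]],[[-0.255,0.05,0.199],[0,0,0]],[[-0.255,0.05,0.199],[0,0,0]],[[-0.255,0.05,0.199],[0,0,0]]]'

```text
time: 2.05
eef_pos: [0.441, -0.2843, 0.1909]
tcp_rot: [-0.557, 0.435, -0.435, 0.557]
contact_force: [0.4, -0.2, 0.2]
opening: 0.599
```

>>> send_rows --plan '[[[-0.255,0.065,0.199],[0,0,0]],[[-0.255,0.065,0.199],[0,0,0]],[[-0.255,0.065,0.199],[0,0,0]],[[-0.255,0.065,0.199],[0,0,0]],[[-0.255,0.065,0.199],[0,0,0]],[[-0.255,0.065,0.199],[0,0,0]],[[-0.255,0.065,0.199],[0,0,0]],[[-0.255,0.065,0.199],[0,0,0]],[[-0.255,0.065,0.199],[0,0,0]],[[0,0,0],[0,0,0]],[[0,0,0],[0,0,0]]]'

```text
time: 3.15
eef_pos: [0.5823, 0.0341, 0.1204]
tcp_rot: [0.558, -0.435, 0.434, -0.557]
contact_force: [-0.6, 0.8, 0.5]
opening: 0.599
```

```bash
python3 -c "
from h import *
goto([582.5,33,22],14); print(get_state()['opening'])
r=read_camera('side'); cv2.imwrite('pics/s1.png',cv2.resize(r['img'][120:360,200:440],None,fx=2.5,fy=2.5))"
```

```text
t 3.15 cur yaw 14.13 d -0.13 turn [ 0.0002  0.0004 -0.    ] shift after turn [ 0.009  0.82  -0.001] pos [582.3  34.1 120.4] F [-0.6  0.8  0.5] q6 -0.36
0.5991611173270981
```

View pics/s1.png

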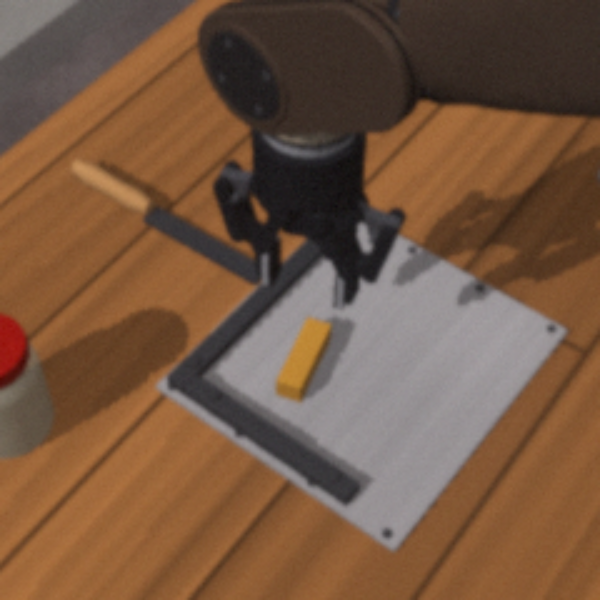

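The side view (crop) shows the jaws above the offcut at about (303,360), in line with it and straddling it across the width. I'll go down now.

>>> send_rows --plan '[[[0,0.2,0],[0,0,0]],[[0,0.2,0],[0,0,0]],[[0,0.15,0],[0,0,0]],[[0,0.1,0],[0,0,0]],[[0,0.08,0],[0,0,0]],[[0,0.05,0],[0,0,0]],[[0,0.04,0],[0,0,0]],[[0,0,0],[0,0,0]]]'

```text
time: 4.0
eef_pos: [0.5826, 0.0332, 0.0226]
tcp_rot: [0.557, -0.435, 0.435, -0.557]
contact_force: [0.4, 0.2, -0.4]
opening: 0.602
```

>>> send_rows --plan '[[[0,0,0],[0,0,0]],[[0,0,0],[0,0,0]],[[0,0,0],[0,0,0]],[[0,0,0],[0,0,0]],[[0,0,0],[0,0,0]],[[0,0,0],[0,0,0]]]' --gripper 1.0

```text
time: 4.6
eef_pos: [0.5835, 0.0333, 0.0238]
tcp_rot: [-0.557, 0.435, -0.436, 0.558]
contact_force: [-0.6, 0.0, 5.2]
opening: 0.238
```

>>> send_rows --plan '[[[0,-0.1,0],[0,0,0]],[[0,-0.2,0],[0,0,0]],[[0,-0.2,0],[0,0,0]],[[0,-0.2,0],[0,0,0]],[[0,-0.1,0],[0,0,0]],[[0,0,0],[0,0,0]]]'

```text
time: 5.2
eef_pos: [0.5834, 0.0332, 0.1204]
tcp_rot: [-0.557, 0.434, -0.436, 0.558]
contact_force: [0.8, 0.4, -2.7]
opening: 0.237
```

```bash
python3 -c "
from h import *
goto([450,352,50],4.7); print(get_state()['opening'])"
```

```text
t 5.2 cur yaw 14.01 d -9.31 turn [-0.0005  0.0259  0.0001] shift after turn [-2.739  0.586 -0.891] pos [583.4  33.2 120.4] F [ 0.8  0.4 -2.7] q6 -0.36
0.2372069221719664
```

>>> send_rows --plan '[[[0,0,0],[0,0.013,0]],[[0,0,0],[0,0.013,0]],[[-0.304,0,-0.099],[0,0,0]],[[-0.304,0,-0.099],[0,0,0]],[[-0.304,0,-0.099],[0,0,0]],[[-0.304,0,-0.099],[0,0,0]],[[-0.304,0,-0.099],[0,0,0]],[[-0.304,0,-0.099],[0,0,0]],[[-0.304,0,-0.099],[0,0,0]],[[-0.304,0,-0.099],[0,0,0]],[[-0.304,0,-0.099],[0,0,0]],[[0,0,0],[0,0,0]]]'

```text
time: 6.4
eef_pos: [0.4461, 0.3546, 0.1165]
tcp_rot: [0.522, -0.479, 0.477, -0.52]
contact_force: [1.4, -0.4, -3.1]
opening: 0.241
```

>>> send_rows --plan '[[[0,0.2,0],[0,0,0]],[[0,0.2,0],[0,0,0]],[[0,0.15,0],[0,0,0]],[[0,0.1,0],[0,0,0]],[[0,0.08,0],[0,0,0]],[[0,0,0],[0,0,0]]]'

```text
time: 7.0
eef_pos: [0.4485, 0.3509, 0.0293]
tcp_rot: [0.521, -0.48, 0.479, -0.519]
contact_force: [-1.2, -0.4, -2.9]
opening: 0.242
```

>>> send_rows --plan '[[[0,0,0],[0,0,0]],[[0,0,0],[0,0,0]],[[0,0,0],[0,0,0]],[[0,0,0],[0,0,0]],[[0,-0.1,0],[0,0,0]],[[0,-0.2,0],[0,0,0]],[[0,-0.3,0],[0,0,0]],[[0,-0.3,0],[0,0,0]],[[0,0,0],[0,0,0]]]' --gripper 0.4

```text
time: 7.9
eef_pos: [0.4531, 0.354, 0.1469]
tcp_rot: [-0.515, 0.478, -0.481, 0.524]
contact_force: [1.1, -0.2, 0.5]
opening: 0.597
```

```bash
python3 -c "
from h import *
goto([460,-378,140],16.7); print(get_state()['opening'])
r=read_camera('side'); cv2.imwrite('pics/s2.png',r['img'])"
```

```text
t 7.9 cur yaw 4.67 d 12.03 turn [-0.002  -0.0334 -0.0006] shift after turn [ 5.859  0.058 -1.698] pos [453.1 354.  146.9] F [ 1.1 -0.2  0.5] q6 0.41
0.5974362398669122
```

View pics/s2.png

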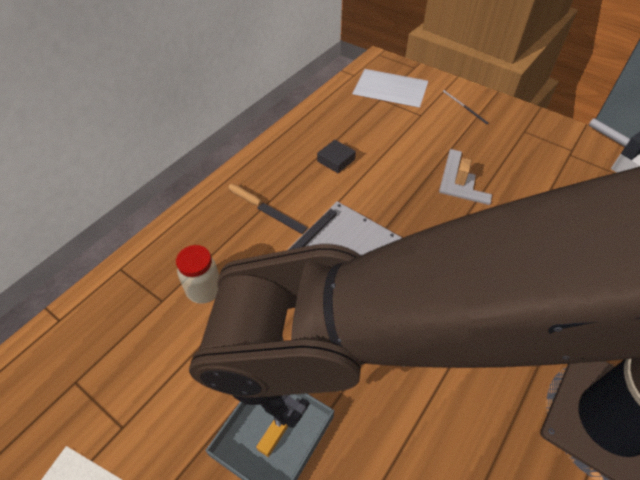

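The offcut lies inside the tray at about (272,435). I'll move on to the square, arcing outward to stay within reach.

>>> send_rows --plan '[[[0,0,0],[-0.001,-0.0167,0]],[[0,0,0],[-0.001,-0.0167,0]],[[0.332,0,-0.035],[0,0,0]],[[0.332,0,-0.035],[0,0,0]],[[0.332,0,-0.035],[0,0,0]],[[0.332,0,-0.035],[0,0,0]],[[0.332,0,-0.035],[0,0,0]],[[0.332,0,-0.035],[0,0,0]],[[0.332,0,-0.035],[0,0,0]],[[0.332,0,-0.035],[0,0,0]],[[0.332,0,-0.035],[0,0,0]]]'

```text
time: 9.05
eef_pos: [0.5154, -0.0039, 0.1383]
tcp_rot: [0.571, -0.426, 0.419, -0.564]
contact_force: [0.7, 1.0, -0.2]
opening: 0.603
```

>>> send_rows --plan '[[[0.319,0,-0.154],[0,0,0]],[[0.319,0,-0.154],[0,0,0]],[[0.319,0,-0.154],[0,0,0]],[[0.319,0,-0.154],[0,0,0]],[[0.319,0,-0.154],[0,0,0]],[[0.319,0,-0.154],[0,0,0]],[[0.319,0,-0.154],[0,0,0]],[[0.319,0,-0.154],[0,0,0]],[[0.319,0,-0.154],[0,0,0]],[[0,0,0],[0,0,0]],[[0,0,0],[0,0,0]],[[0,0,0],[0,0,0]]]'

```text
time: 10.25
eef_pos: [0.4554, -0.3787, 0.1398]
tcp_rot: [0.57, -0.426, 0.418, -0.564]
contact_force: [1.3, 1.1, 0.1]
opening: 0.6
```

```bash
python3 -c "
from h import *
goto([460,-378,35],16.7); print(get_state()['opening'])"
```

```text
t 10.25 cur yaw 16.71 d -0.01 turn [ 0.0021  0.     -0.0006] shift after turn [0.005 0.873 0.039] pos [ 455.4 -378.7  139.8] F [1.3 1.1 0.1] q6 -1.15
0.5995419969695279
```

>>> send_rows --plan '[[[0,0,0],[0.0021,0,-0.0006]],[[0.005,0.2,0.039],[0,0,0]],[[0,0.2,0],[0,0,0]],[[0,0.2,0],[0,0,0]],[[0,0.15,0],[0,0,0]],[[0,0.08,0],[0,0,0]],[[0,0.05,0],[0,0,0]],[[0,0,0],[0,0,0]]]'

```text
time: 11.05
eef_pos: [0.4605, -0.379, 0.0349]
tcp_rot: [0.568, -0.421, 0.423, -0.567]
contact_force: [-0.6, -0.8, -0.8]
opening: 0.602
```

>>> send_rows --plan '[[[0,0,0],[0,0,0]],[[0,0,0],[0,0,0]],[[0,0,0],[0,0,0]],[[0,0,0],[0,0,0]],[[0,0,0],[0,0,0]],[[0,0,0],[0,0,0]]]' --gripper 1.0 --grip_force 110

```text
time: 11.65
eef_pos: [0.4615, -0.3804, 0.0369]
tcp_rot: [0.568, -0.42, 0.424, -0.567]
contact_force: [0.8, 2.2, 6.5]
opening: 0.269
```

```bash
python3 -c "
from h import *
goto([460,-378,100],16.7); s=get_state();print(s['opening'],s['wrist_torque'])"
```

```text
t 11.65 cur yaw 16.66 d 0.04 turn [-0.0004 -0.0001  0.0008] shift after turn [-0.023 -0.526 -0.007] pos [ 461.5 -380.4   36.9] F [0.8 2.2 6.5] q6 -1.15
0.26905651193423696 [ 0.239622   -0.06405668  0.02218467]
```

>>> send_rows --plan '[[[0,-0.1,0],[0,0,0]],[[0,-0.15,0],[0,0,0]],[[0,-0.2,0],[0,0,0]],[[0,-0.2,0],[0,0,0]],[[0,0,0],[0,0.0128,0]],[[0,0,0],[0,0.0128,0]],[[0,0,0],[0,0.0128,0]],[[0,0,0],[0,0.0126,0]],[[0,0,0],[0,0,0]],[[0,0,0],[0,0,0]]]'

```text
time: 12.65
eef_pos: [0.4596, -0.3789, 0.1123]
tcp_rot: [0.493, -0.507, 0.507, -0.493]
contact_force: [0.1, -0.1, -4.7]
opening: 0.263
```

```bash
python3 -c "
from h import *
goto([575,12,100],-1.7); s=get_state();print(s['opening'],s['wrist_torque'])"
```

```text
t 12.65 cur yaw -1.59 d -0.11 turn [0.     0.0003 0.0001] shift after turn [-3.285  0.102  0.864] pos [ 459.6 -378.9  112.3] F [ 0.1 -0.1 -4.7] q6 -0.83
0.2629051491429264 [-0.0411318   0.01571018 -0.01257309]
```

>>> send_rows --plan '[[[-0.3285,0,0.0864],[0,0,0]],[[-0.3285,0,0.0864],[0,0,0]],[[-0.3285,0,0.0864],[0,0,0]],[[-0.3285,0,0.0864],[0,0,0]],[[-0.3285,0,0.0864],[0,0,0]],[[-0.3285,0,0.0864],[0,0,0]],[[-0.3285,0,0.0864],[0,0,0]],[[-0.3285,0,0.0864],[0,0,0]],[[-0.3285,0,0.0864],[0,0,0]],[[-0.3285,0,0.0864],[0,0,0]],[[0,0,0],[0,0,0]],[[0,0,0],[0,0,0]]]'

```text
time: 13.85
eef_pos: [0.5752, 0.0123, 0.1121]
tcp_rot: [0.494, -0.506, 0.507, -0.493]
contact_force: [-1.0, -0.7, -4.6]
opening: 0.264
```

```bash
python3 -c "
from h import *
goto([575,12,38],-1.7)
a=read_camera('side')['img'][130:370,230:470]; b=read_camera('top')['img'][190:330,270:420]
cv2.imwrite('pics/s3.png',np.hstack([cv2.resize(a,(480,480)),cv2.resize(b,(320,299))[:].copy() if 0 else cv2.copyMakeBorder(cv2.resize(b,(320,299)),0,181,0,0,cv2.BORDER_CONSTANT)]))"
```

```text
t 13.85 cur yaw -1.48 d -0.22 turn [-0.0001  0.0006  0.0004] shift after turn [ 0.003  0.617 -0.002] pos [575.2  12.3 112.1] F [-1.  -0.7 -4.6] q6 -0.13
```

View pics/s3.png

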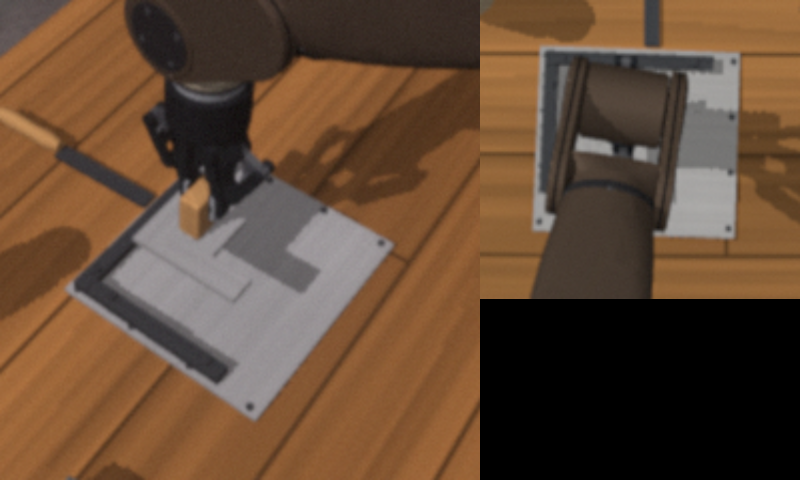

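The square hangs level, with its corner at about (135,235) in the side crop, clear of both bars. I'll lower it onto the plate.

>>> send_rows --plan '[[[0,0.15,0],[0,0,0]],[[0,0.15,0],[0,0.0006,0]],[[0,0.12,0],[0,0,0]],[[0,0.08,0],[0,0,0]],[[0,0.05,0],[0,0,0]],[[0,0.02,0],[0,0,0]],[[0,0.01,0],[0,0,0]],[[0,0,0],[0,0,0]],[[0,0,0],[0,0,0]]]'

```text
time: 14.85
eef_pos: [0.5763, 0.0113, 0.0436]
tcp_rot: [0.492, -0.507, 0.509, -0.492]
contact_force: [-0.4, -0.0, -4.3]
opening: 0.266
```

>>> send_rows --plan '[[[0,0.008,0],[0,0,0]],[[0,0,0],[0,0,0]],[[0,0,0],[0,0,0]]]'

```text
time: 15.15
eef_pos: [0.5757, 0.0114, 0.042]
tcp_rot: [0.492, -0.507, 0.509, -0.492]
contact_force: [0.1, 0.5, -4.5]
opening: 0.265
```

```bash
cat > t.py <<'E'
from h import *
s=get_state(); M=R.from_quat(s["tcp_rot"]).as_matrix(); J=R.from_euler('z',-1.7,degrees=True).as_matrix()
print("tool axes\n",M.round(4)); print("F jig",(J.T@s["contact_force"]).round(1),"T",s["wrist_torque"].round(3),"pos",(s["eef_pos"]*1000).round(2))
goto([601,40,41],-1.7,s)
E
python3 t.py
```

```text
tool axes
 [[-0.0331  0.0015  0.9995]
 [-0.9995 -0.0022 -0.0331]
 [ 0.0021 -1.      0.0016]]
F jig [ 0.1  0.5 -4.5] T [0.015 0.    0.046] pos [575.72  11.38  42.01]
t 15.15 cur yaw -1.90 d 0.20 turn [-0.0003 -0.0005  0.0003] shift after turn [-0.245  0.008  0.204] pos [575.7  11.4  42. ] F [ 0.1  0.5 -4.5] q6 -0.12
```

>>> send_rows --plan '[[[0,0.008,0],[0,0,0]],[[0,0,0],[0,0,0]],[[0,0,0],[0,0,0]]]'

```text
time: 15.45
eef_pos: [0.5758, 0.0113, 0.0411]
tcp_rot: [0.492, -0.507, 0.509, -0.492]
contact_force: [-0.1, 0.1, -4.1]
opening: 0.266
```

>>> send_rows --plan '[[[0,0.008,0],[0,0,0]],[[0,0,0],[0,0,0]],[[0,0,0],[0,0,0]]]'

```text
time: 15.75
eef_pos: [0.5762, 0.0112, 0.0409]
tcp_rot: [0.492, -0.507, 0.509, -0.492]
contact_force: [-0.7, 0.0, 2.3]
opening: 0.262
```

>>> send_rows --plan '[[[0,0.005,0],[0,0,0]],[[0,0,0],[0,0,0]],[[0,0,0],[0,0,0]]]'

```text
time: 16.05
eef_pos: [0.5764, 0.0112, 0.0409]
tcp_rot: [0.492, -0.507, 0.509, -0.492]
contact_force: [-2.2, 0.6, 6.0]
opening: 0.266
```

>>> send_rows --plan '[[[-0.022,0,0.02],[0,0,0]],[[-0.022,0,0.02],[0,0,0]],[[-0.022,0,0.02],[0,0,0]],[[-0.022,0,0.02],[0,0,0]],[[-0.022,0,0.02],[0,0,0]],[[-0.022,0,0.02],[0,0,0]],[[-0.022,0,0.02],[0,0,0]],[[-0.022,0,0.02],[0,0,0]],[[0,0,0],[0,0,0]],[[0,0,0],[0,0,0]]]'

```text
time: 17.05
eef_pos: [0.597, 0.0315, 0.0409]
tcp_rot: [0.491, -0.506, 0.51, -0.492]
contact_force: [-0.6, -0.3, 4.8]
opening: 0.269
```

```bash
python3 t.py
```

```text
tool axes
 [[-0.0328  0.0044  0.9995]
 [-0.9995 -0.0028 -0.0328]
 [ 0.0027 -1.      0.0045]]
F jig [-0.6 -0.3  4.8] T [-0.251  0.404  0.008] pos [597.    31.45  40.92]
t 17.05 cur yaw -1.88 d 0.18 turn [-0.0007 -0.0005  0.0004] shift after turn [-0.072 -0.001  0.031] pos [597.   31.5  40.9] F [-0.6 -0.3  4.8] q6 -0.08
```

Next I'll find the long bar by moving +x in 1 mm steps.

>>> send_rows --plan '[[[0,0,0.008],[0,0,0]],[[0,0,0.008],[0,0,0]],[[0,0,0],[0,0,0]],[[0,0,0],[0,0,0]]]'

```text
time: 17.45
eef_pos: [0.5983, 0.0315, 0.0409]
tcp_rot: [0.492, -0.507, 0.509, -0.492]
contact_force: [-2.6, -0.6, 7.0]
opening: 0.27
```

>>> send_rows --plan '[[[0,0,0.008],[0,0,0]],[[0,0,0.008],[0,0,0]],[[0,0,0],[0,0,0]],[[0,0,0],[0,0,0]]]'

```text
time: 17.85
eef_pos: [0.6002, 0.0315, 0.0409]
tcp_rot: [0.492, -0.507, 0.509, -0.492]
contact_force: [-2.3, -1.0, 7.9]
opening: 0.267
```

```bash
python3 t.py
```

```text
tool axes
 [[-0.033   0.0027  0.9995]
 [-0.9995 -0.0024 -0.033 ]
 [ 0.0023 -1.      0.0028]]
F jig [-2.2 -1.1  7.9] T [-0.154  0.589  0.032] pos [600.17  31.52  40.9 ]
t 17.85 cur yaw -1.89 d 0.19 turn [-0.0004 -0.0005  0.0004] shift after turn [-0.071 -0.001  0.005] pos [600.2  31.5  40.9] F [-2.3 -1.   7.9] q6 -0.08
```

>>> send_rows --plan '[[[0,0,0.008],[0,0,0]],[[0,0,0.008],[0,0,0]],[[0,0,0],[0,0,0]],[[0,0,0],[0,0,0]]]'

```text
time: 18.25
eef_pos: [0.6021, 0.0315, 0.0409]
tcp_rot: [0.492, -0.507, 0.509, -0.492]
contact_force: [-2.6, 1.0, 7.0]
opening: 0.261
```

>>> send_rows --plan '[[[0,0,0.005],[0,0,0]],[[0,0,0.005],[0,0,0]],[[0,0,0],[0,0,0]],[[0,0,0],[0,0,0]]]'

```text
time: 18.65
eef_pos: [0.6029, 0.0315, 0.0409]
tcp_rot: [0.492, -0.507, 0.509, -0.492]
contact_force: [-3.7, -0.2, 8.3]
opening: 0.264
```

```bash
python3 t.py
```

```text
tool axes
 [[-0.0329  0.0017  0.9995]
 [-0.9995 -0.0024 -0.0329]
 [ 0.0023 -1.      0.0018]]
F jig [-3.7 -0.3  8.3] T [-0.215  0.706  0.011] pos [602.9  31.5  40.9]
t 18.65 cur yaw -1.88 d 0.18 turn [-0.0003 -0.0005  0.0004] shift after turn [-0.07  -0.001 -0.018] pos [602.9  31.5  40.9] F [-3.7 -0.2  8.3] q6 -0.08
```

>>> send_rows --plan '[[[0,0,0.008],[0,0,0]],[[0,0,0],[0,0,0]],[[0,0,0],[0,0,0]]]'

```text
time: 18.95
eef_pos: [0.603, 0.0315, 0.0409]
tcp_rot: [0.493, -0.508, 0.508, -0.491]
contact_force: [-8.1, -0.6, 11.0]
opening: 0.265
```

```bash
python3 t.py
```

```text
tool axes
 [[-3.240e-02 -8.000e-04  9.995e-01]
 [-9.995e-01 -2.400e-03 -3.240e-02]
 [ 2.500e-03 -1.000e+00 -7.000e-04]]
F jig [-8.1 -0.8 11. ] T [-0.231  0.909 -0.026] pos [602.96  31.5   40.93]
t 18.95 cur yaw -1.86 d 0.16 turn [ 0.0001 -0.0004  0.0004] shift after turn [-0.07  -0.001 -0.018] pos [603.   31.5  40.9] F [-8.1 -0.6 11. ] q6 -0.08
```

The long bar is in contact at x≈603. Now I'll slide +y to the short bar.

>>> send_rows --plan '[[[-0.017,0,0],[0,0,0]],[[-0.017,0,0],[0,0,0]],[[-0.017,0,0],[0,0,0]],[[0,0,0],[0,0,0]],[[0,0,0],[0,0,0]]]'

```text
time: 19.45
eef_pos: [0.6031, 0.036, 0.0409]
tcp_rot: [0.493, -0.507, 0.509, -0.49]
contact_force: [-8.6, -5.1, 11.1]
opening: 0.261
```

>>> send_rows --plan '[[[-0.008,0,0],[0,0,0]],[[-0.008,0,0],[0,0,0]],[[0,0,0],[0,0,0]],[[0,0,0],[0,0,0]]]'

```text
time: 19.85
eef_pos: [0.6032, 0.0376, 0.0409]
tcp_rot: [0.494, -0.507, 0.509, -0.49]
contact_force: [-8.2, -6.5, 11.5]
opening: 0.264
```

```bash
python3 t.py
```

```text
tool axes
 [[-0.0321 -0.0013  0.9995]
 [-0.9995 -0.0054 -0.0321]
 [ 0.0054 -1.     -0.0011]]
F jig [-8.  -6.7 11.5] T [-0.993  1.061 -0.035] pos [603.17  37.65  40.92]
t 19.85 cur yaw -1.84 d 0.14 turn [ 0.0002 -0.0004  0.0009] shift after turn [-0.019 -0.001 -0.019] pos [603.2  37.6  40.9] F [-8.2 -6.5 11.5] q6 -0.07
```

>>> send_rows --plan '[[[0,-0.006,0],[0,0,0]],[[-0.008,0,0],[0,0,0]],[[-0.008,0,0],[0,0,0]],[[0,0,0],[0,0,0]],[[0,0,0],[0,0,0]]]'

```text
time: 20.35
eef_pos: [0.6032, 0.0378, 0.041]
tcp_rot: [0.494, -0.506, 0.51, -0.49]
contact_force: [-7.5, -13.1, 7.9]
opening: 0.266
```

>>> send_rows --plan '[[[-0.008,0,0],[0,0,0]],[[0,0,0],[0,0,0]],[[0,0,0],[0,0,0]]]'

```text
time: 20.65
eef_pos: [0.6032, 0.0379, 0.0411]
tcp_rot: [0.495, -0.506, 0.51, -0.489]
contact_force: [-7.4, -15.0, 7.8]
opening: 0.265
```

```bash
python3 t.py
```

```text
tool axes
 [[-0.0315 -0.0016  0.9995]
 [-0.9995 -0.0097 -0.0315]
 [ 0.0097 -1.     -0.0013]]
F jig [ -7.  -15.2   7.8] T [-2.069  0.979  0.   ] pos [603.2   37.89  41.08]
t 20.65 cur yaw -1.80 d 0.10 turn [ 0.0002 -0.0003  0.0016] shift after turn [-0.017  0.001 -0.019] pos [603.2  37.9  41.1] F [ -7.4 -15.    7.8] q6 -0.06
```

>>> send_rows --plan '[[[0.006,0,0],[0,0,0.0008]],[[0.003,0,0.002],[0,0,0.0008]],[[0,0,0],[0,0,0]],[[0,0,0],[0,0,0]]]'

```text
time: 21.05
eef_pos: [0.6032, 0.0378, 0.0409]
tcp_rot: [-0.492, 0.509, -0.507, 0.492]
contact_force: [-7.8, -10.5, 8.1]
opening: 0.266
```

```bash
python3 t.py
```

```text
tool axes
 [[-0.0314 -0.0015  0.9995]
 [-0.9995  0.0014 -0.0314]
 [-0.0014 -1.     -0.0015]]
F jig [ -7.5 -10.7   8.1] T [-2.139  1.062 -0.071] pos [603.2   37.83  40.94]
t 21.05 cur yaw -1.80 d 0.10 turn [ 0.0002 -0.0003 -0.0002] shift after turn [-0.018 -0.    -0.019] pos [603.2  37.8  40.9] F [ -7.8 -10.5   8.1] q6 -0.08
```

>>> send_rows --plan '[[[0,0,0],[0,-0.0008,0]],[[0,0,0],[0,0,0]],[[0,0,0],[0,0,0]]]'

```text
time: 21.35
eef_pos: [0.6032, 0.0378, 0.041]
tcp_rot: [-0.493, 0.508, -0.506, 0.493]
contact_force: [-8.4, -10.5, 7.8]
opening: 0.265
```

```bash
python3 t.py
```

```text
tool axes
 [[-0.028  -0.0015  0.9996]
 [-0.9996  0.0018 -0.028 ]
 [-0.0018 -1.     -0.0016]]
F jig [ -8.1 -10.7   7.8] T [-2.191  1.06  -0.444] pos [603.21  37.84  40.95]
t 21.35 cur yaw -1.61 d -0.09 turn [ 0.0002  0.0003 -0.0003] shift after turn [-0.017 -0.    -0.019] pos [603.2  37.8  41. ] F [ -8.4 -10.5   7.8] q6 -0.08
```

>>> send_rows --plan '[[[0,0,0],[0,0.0008,0]],[[0,0,0],[0,0.0008,0]],[[0,0,0],[0,0,0]],[[0,0,0],[0,0,0]]]'

```text
time: 21.75
eef_pos: [0.6032, 0.0378, 0.041]
tcp_rot: [-0.492, 0.509, -0.508, 0.491]
contact_force: [-8.7, -10.5, 8.1]
opening: 0.266
```

```bash
python3 t.py
```

```text
tool axes
 [[-3.440e-02 -1.500e-03  9.994e-01]
 [-9.994e-01  8.000e-04 -3.440e-02]
 [-8.000e-04 -1.000e+00 -1.500e-03]]
F jig [ -8.4 -10.8   8.1] T [-2.053  0.995  0.211] pos [603.21  37.82  40.97]
t 21.75 cur yaw -1.97 d 0.27 turn [ 0.0002 -0.0007 -0.0001] shift after turn [-0.018 -0.    -0.019] pos [603.2  37.8  41. ] F [ -8.7 -10.5   8.1] q6 -0.07
```

>>> send_rows --plan '[[[0,0,0],[0,-0.0006,0]],[[0,0,0],[0,0,0]],[[0,0,0],[0,0,0]]]'

```text
time: 22.05
eef_pos: [0.6032, 0.0378, 0.041]
tcp_rot: [-0.492, 0.509, -0.507, 0.492]
contact_force: [-7.9, -10.6, 8.9]
opening: 0.266
```

```bash
python3 t.py
python3 - <<'E'
from h import *
a=read_camera('side')['img'][180:340,230:430]; b=read_camera('top')['img']
cv2.imwrite('pics/s4.png',cv2.resize(a,None,fx=4,fy=3.75*4/3.75,interpolation=cv2.INTER_CUBIC)[:600])
E
```

```text
tool axes
 [[-0.0319 -0.0015  0.9995]
 [-0.9995  0.0012 -0.0319]
 [-0.0012 -1.     -0.0015]]
F jig [ -7.6 -10.8   8.9] T [-2.128  0.957 -0.011] pos [603.21  37.82  40.96]
t 22.05 cur yaw -1.83 d 0.13 turn [ 0.0002 -0.0004 -0.0002] shift after turn [-0.018 -0.    -0.019] pos [603.2  37.8  41. ] F [ -7.9 -10.6   8.9] q6 -0.07
```

View pics/s4.png

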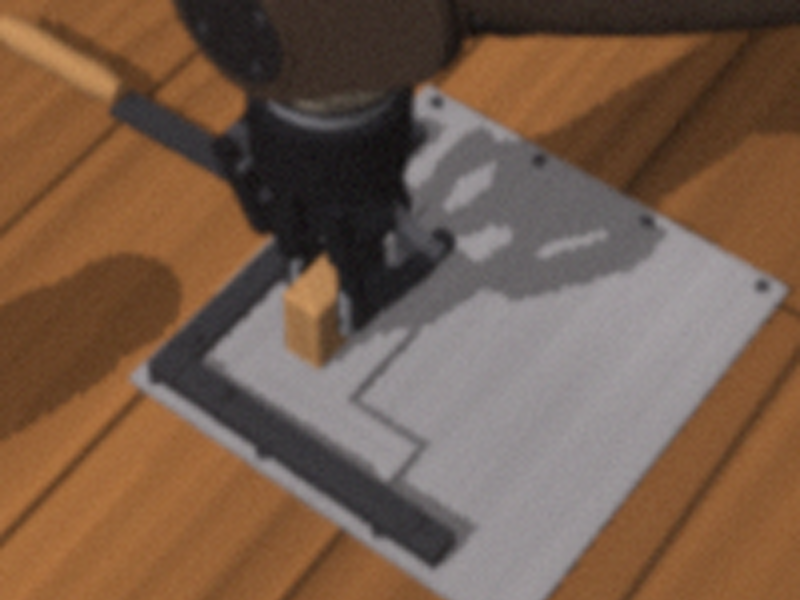

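The square sits in the corner, with no gap visible along the short bar (190,360)-(400,480). Yaw tests gave restoring torque both ways, so it's flush. I'll add a little +x push and let it settle.

>>> send_rows --plan '[[[0,0,0.005],[0,0,0]],[[0,0,0],[0,0,0]],[[0,0,0],[0,0,0]],[[0,0,0],[0,0,0]],[[0,0,0],[0,0,0]],[[0,0,0],[0,0,0]]]'

```text
time: 22.75
eef_pos: [0.6033, 0.0378, 0.041]
tcp_rot: [-0.492, 0.509, -0.507, 0.491]
contact_force: [-10.6, -10.5, 10.1]
opening: 0.267
```

>>> send_rows --plan '[[[0,0,0],[0,0,0]],[[0,0,0],[0,0,0]],[[0,0,0],[0,0,0]],[[0,0,0],[0,0,0]],[[0,0,0],[0,0,0]]]'

```text
time: 23.25
eef_pos: [0.6033, 0.0378, 0.041]
tcp_rot: [-0.492, 0.509, -0.507, 0.491]
contact_force: [-9.6, -10.8, 9.8]
opening: 0.268
```

```bash
python3 t.py
python3 - <<'E'
from h import *
s=get_state()
r=read_camera('top');h=cv2.cvtColor(r['img'],cv2.COLOR_BGR2HSV);H,S,V=cv2.split(h)
o=((H>15)&(H<30)&(S>130)&(V>120)).astype(np.uint8)*255
c=big(o,(180,260,246,322)); print("offcut in tray",rect(ray(r,c,.025)),cv2.contourArea(c))
E
```

```text
tool axes
 [[-0.0318 -0.0031  0.9995]
 [-0.9995  0.0012 -0.0318]
 [-0.0011 -1.     -0.0032]]
F jig [ -9.3 -11.1   9.8] T [-2.117  1.335  0.052] pos [603.28  37.82  41.03]
t 23.25 cur yaw -1.82 d 0.12 turn [ 0.0005 -0.0003 -0.0002] shift after turn [-0.018  0.    -0.02 ] pos [603.3  37.8  41. ] F [ -9.6 -10.8   9.8] q6 -0.07
offcut in tray (array([447. , 351.4]), array([21.9, 67.2]), 0.9) 169.0
```

```bash
python3 -c "
from plant import *
print(sign_off())"
```

```text
the job is handed in; nothing more can be done
None
```

I put the brass offcut in the scrap tray first. Then I gripped the square by its handle with 110 N, laid it flat on the jig plate and pressed it into the corner of both bars. I handed the job in at about 23 s, still holding and pushing.

**Push:** the last readings were about 9 N against the long bar, 11 N against the short bar and 10 N downward. They varied by about 1 N over the last half second.

**Flush and flat:** position held steady under the push, and small test turns each way met resistance in both directions. The tool was tilted about 0.2° from vertical. The side picture showed the square in the corner with no gap visible along the short bar. The arm hid part of the long bar, so contact there is judged from force only.

**Disagreements:** the bars were met about 2 mm from where the pictures put them (2 mm farther in x, 2 mm short in y). The square's held angle is −1.8°, against about −1.7° measured for the jig. During the first push against the short bar the force briefly reached 15 N and the tool tilted about 0.6°, so I eased off and straightened it.

**Offcut and bystanders:** the last top view places the offcut at about (447, 351) mm, within 3 mm of the tray's centre. I kept the arm clear of the jar, file and bench block, but did not measure their positions afterwards.

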